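# Free the glued stopper from the ratchet clamp and close the jar

### The job

The cracked wooden stopper was glued and left in the sloping clamping jig; the glue has set. Lift the clamp's ratchet pawl by its ball knob, slide the jaw most of the way back and let the pawl drop onto the rack again; then draw the stopper out of the jig and set it gently, upright and fully home, in the neck of the open glass jar. Keep the jar standing and leave the solvent bottle and the glue bottle where they are.

Things in the scene. Friction and masses are not known exactly. Their poses are not given: they have to be found in the camera images.
- clamp: the clamping jig, fixed to the desk: a plywood wedge stand (110 x 256 mm) under a bed plate that slopes at 25 degrees, low edge toward the robot. Origin on the desk below the bore; x up-slope (level), z up. On the bed (bore frame, mm): a fixed steel V jaw, 16 high, at y -20 to -52; a steel rack bar with teeth up to z 15, from y 36 to 177.
- bore (a point): centre of the mouth of the 41 mm round bore in the bed plate (94 x 240 x 12 mm, aluminium), on its upper face, 54 mm above the desk. z: the bed's outward normal, leaning 25 degrees from vertical toward the robot; x: up the slope; y: along the bar toward its ratchet end (robot's left). The bed ends at x -52 and 42, y -62 and 178 mm.
- slide_jaw (a joint): travel of the grey sliding jaw along the bar: 0 = clamped (start), 0.050 m = fully back (+y of the bore). At 0 it covers y 38 to 91, x -22 to 22, up to z 33 mm; before it a sprung foot (y 22 to 34, z to 22) presses the collar with 6 N, its lip over the collar by 5 mm; freed, it springs out 5 mm. 3 N of friction; stays where left; the pawl's tooth bars it from going back.
- pawl (a joint): angle of the ratchet pawl about its pin on the sliding jaw (pin along x; bore frame y 82 mm + jaw travel, z 20): 0 = down, tooth in the rack; up to 0.7 rad. The tooth is clear of the rack's teeth (5 mm high, 8 mm apart) above 0.17 rad. Its weight and a weak spring drop it when let go (0 to 0.17 as it lands in a gap or on a tooth). Lifting takes a few newtons at the knob.
- pawl_knob (a point): centre of the black ball knob, 22 mm across, on the pawl's free end: bore frame x 0, y 142 mm + jaw travel, z 50 when down (60 mm in y, 30 mm in z from the pin). It stands on an 8 mm stem; the top of the pawl's arm (13 mm wide) lies 25 mm below the ball's centre, on the jaw side. Axes: the pawl's own.
- stopper: pale turned wooden stopper, round about z, 92 mm long, 90 g. Origin: centre of its narrow end; z toward the knob. Plug tapers from 32 mm across at z 0 to 38 at z 38; collar 54 across, z 38 to 54; neck 21 across to z 60; knob z 62 to 92, 30 mm across at z 66 to 88. Starts with the plug in the bore, the collar on the bed, z along the bed's normal.
- jar: open clear-glass jar, loose, 450 g, 88 mm across and 125 mm high with a narrower neck; origin at the centre of its base, z up.
- jar_mouth (a point): centre of the jar's mouth, at rim height (125 mm above its base). The neck is 41 mm across inside and 24 mm long, the rim 57 mm across outside. When the stopper is home its collar rests on the rim, so the stopper's origin is 38 mm below this point.
- solvent_bottle: bystander: closed clear bottle with a label and a red screw cap, 76 mm across, 160 mm high; origin at the centre of its base. It stands near the jar.
- glue_bottle: bystander: yellow bottle with a red spout cap, 54 mm across, 166 mm high; origin at the centre of its base. It stands behind the jig.
There are look-alikes about, which are no part of the job. What is shaped like the jar but purple is not meant.

How it is judged:
By the outcome, as a careful person would: the job done as asked, in the order asked, and still so for the second after the job is handed in, with the robot touching nothing.
It also fails if it takes over 56 s, if anything falls off the work surface, if the arm or the gripper's body presses on something with over 40 N, if the wrist force passes 120 N, or if a joint passes its speed limit or range.

### The arm

A 7-joint arm with a two-finger parallel gripper is mounted at the origin on a cart in front of the work surface, level with it; the furniture and walls round the work are solid. World frame = base frame: x ahead of the robot, y to its left, z up, the work surface at z = 0. Lengths are in m, angles in rad, forces in N, time in s.
With the tool pointing down it reaches from about 0.4 to 0.85 m from the base axis. Payload 10.4 kg.
Tool frame: the origin (TCP) lies on the centre line of the jaws, within the pads' length; the fingertips stand 11 mm ahead of it and the grasp point (between the pads) lies 8 mm behind it; z points along the fingers, y is the line along which they close (so a half turn about z gives the same grasp; the last joint's range is limited). The gripper opens to 87 mm and grips with 3 to 60 N. Pads are 19 mm wide; open, the fingers measure 117 mm over their backs; the gripper's body (75 mm by 190 mm) begins 51 mm behind the grasp point.
Start: joints at [-1.174, 0.332, -0.065, 1.46, 0.022, 1.35, -0.088], TCP at [0.255, 0.571, 0.211] pointing down, gripper open.
Joint ranges: [-2.6, 2.6], [-0.5, 2.12], [-1.47, 1.34], [0.16, 2.42], [-1.27, 4.41], [0.06, 2.06], [-2.6, 2.6]. Speed limits (rad/s): [2.22, 2.22, 2.79, 2.79, 3.14, 3.14, 3.14].

### API

Orientations are given as a unit quaternion [x, y, z, w].
In Python, from bench import r gives the robot as it stands.
- The arm moves only by the shell command python3 -m pendant 'ROWS' [OPENING] [FORCE]. ROWS is JSON, a list of rows, each a list of 4 numbers: the shift along the tool's x, y, z in m, then the turn about the tool's z in rad. A call has 1 to 8 rows; each row shifts and turns the commanded pose from where the row before left it, along the tool's axes as they then stand; what a row does not reach is not made up. A row lasts 1/12 s, in which the tool goes at most 41.7 mm and 7.16 degrees, less where a joint would pass 70% of its speed; a pose out of reach is approached as far as the arm can. A call with a gripper value outside its range is refused whole. OPENING is the opening, from 0 (shut) to 1 (fully open), set as the call begins (- or left out, the last holds). The fingers move at their own pace and stop on an object; FORCE is the grip in N (left out, the last holds). Time passes only in rows, so rows that do not move let the fingers close. It gives the time, the measured TCP pose, the force, the opening and the grip force at its end, in the units of the state.
- r.read_state(): the state, without advancing time (a new reading comes with each control period).
- r.camera(name): name is "side" or "top" or "wrist"; returns a dict with "img" (384x512x3 uint8, red, green, blue), "camera_matrix" (3x3 intrinsics, pixels), "xyz" and "attitude" of the camera in the world. Camera axes: x right, y down, z forward; pixel columns grow to the right and rows downward; lengths in m; the calibration is good to about 2 mm. A picture is of the moment at which its call begins. There is no depth.
- r.close_job(): hands the job in; it is judged then, once.
Trained networks look in the newest picture that a camera, given by its name, has taken for a name from the list of things; names that differ only in an ending like _2 or _b are one class to them, and where a whole thing is asked for, a point or a joint stands for the part that bears it (a point fixed in the world has none). Each returns a list of dicts, best first, with "score" (0 to 1); they miss things now and then, are a little off and sometimes report something else, mostly with a low value. They report only what shows in the picture. A call takes as long as a camera call. They do not tell look-alikes from the thing itself.
- r.outline_of(thing, camera): "mask" (384x512 bool, what is visible of it) and "bbox" ([centre column, centre row, width, height] in pixels, round what is visible of it).
The state is a dict: "time": time; "joint_positions": joint angles; "joint_vel": joint speeds; "joint_torque": joint torques, N m; "ee_pos": TCP position; "eef_rot": TCP orientation; "ft_force": force on the tool from outside, world axes, zero at the start; "torque": the same for the moment, N m; "width": finger opening in m; "grip_force": force on a finger pad.
Only numpy, scipy, OpenCV 4.12 (cv2) and the standard library are available. Lean on these libraries where they do the work, as an engineer would, in place of code of your own. Each camera call takes 0.05 s, during which the arm holds its last target. There are 200 camera calls.

## Working session

There is one attempt and no reset: what is moved stays moved. The work goes in short steps, Python scripts to look and compute and a shell command to move; the robot and the scene stay as the last step left them, time stands still between calls to the robot, and variables do not carry over. Pictures are saved under pics/ and viewed, at most 10 in all, crops included, and the job is handed in when it is done.

```bash
ls; mkdir -p pics
cat > h.py <<'E'
from bench import r
import numpy as np, cv2
from scipy.spatial.transform import Rotation as R
def snap(n,f=None):
    c=r.camera(n)
    if f: cv2.imwrite('pics/'+f,c['img'][:,:,::-1])
    return c
def rot(c):
    a=np.array(c['attitude'],float)
    return a if a.shape==(3,3) else R.from_quat(a).as_matrix()
def ray(c,u,v):
    d=rot(c)@np.linalg.inv(c['camera_matrix'])@[u,v,1]; return np.array(c['xyz']),d/np.linalg.norm(d)
def atz(c,u,v,z):
    o,d=ray(c,u,v); return o+d*(z-o[2])/d[2]
def proj(c,p):
    q=np.array(c['camera_matrix'])@rot(c).T@(np.array(p)-c['xyz']); return q[:2]/q[2]
def tri(rs):
    A=sum(np.eye(3)-np.outer(d,d) for o,d in rs);b=sum((np.eye(3)-np.outer(d,d))@o for o,d in rs)
    return np.linalg.solve(A,b)
E
python3 - <<'E'
from h import *
ims=[]
for n in ['side','top']:
    c=snap(n,n+'0.png'); print(n,c['xyz'],c['attitude'],c['camera_matrix'][0][0])
    for t in ['clamp','slide_jaw','pawl','pawl_knob','stopper','jar','solvent_bottle','glue_bottle']:
        print(t,[(round(d['score'],2),np.round(d['bbox'],1).tolist()) for d in r.outline_of(t,n)][:4])
s=r.read_state();print(s['time'],s['ee_pos'],s['eef_rot'],s['ft_force'],s['width'])
print(R.from_quat(s['eef_rot']).as_matrix().round(3))
E
```

```text
pics
side [0.54083169 0.77069542 0.69651332] [-0.0280575   0.89705425 -0.44099473  0.00548681] 405.3264871857613
clamp [(0.68, [251.1, 268.1, 62.5, 107.7])]
slide_jaw [(0.64, [253.2, 259.6, 35.2, 41.1])]
pawl [(0.6, [257.9, 267.9, 17.1, 23.5])]
pawl_knob [(0.66, [244.8, 148.7, 26.0, 46.9]), (0.54, [260.0, 268.7, 23.3, 23.4])]
stopper [(0.8, [247.1, 227.5, 28.0, 24.6])]
jar [(0.65, [243.6, 149.6, 28.4, 44.9]), (0.25, [252.0, 257.9, 29.6, 38.5])]
solvent_bottle [(0.75, [299.2, 147.2, 28.3, 55.5])]
glue_bottle [(0.85, [181.8, 241.6, 29.8, 64.1])]
top [ 0.34664475 -0.03315912  1.4761292 ] [-0.6963187   0.71222405 -0.05619851  0.06869423] 487.00954549575255
clamp [(0.65, [205.0, 203.9, 91.4, 48.0])]
slide_jaw [(0.63, [194.4, 201.5, 43.5, 24.8])]
pawl []
pawl_knob [(0.64, [180.3, 207.6, 21.6, 11.8])]
stopper [(0.64, [223.9, 195.7, 15.4, 18.2]), (0.45, [194.1, 202.8, 41.7, 20.7])]
jar [(0.84, [348.1, 182.4, 31.5, 36.4]), (0.63, [302.9, 205.1, 28.9, 34.3])]
solvent_bottle [(0.83, [346.5, 237.5, 28.6, 26.0]), (0.3, [348.1, 182.9, 39.0, 34.4])]
glue_bottle [(0.57, [206.8, 153.9, 25.0, 25.3]), (0.19, [190.6, 202.1, 41.9, 21.5])]
0.9 [0.25473061 0.57074334 0.2114668 ] [ 2.08356944e-01  9.78052853e-01  2.84214101e-05 -1.25416316e-05] [ 1.00156852 -0.83394888  0.01540736] 0.08683201557153346
[[-0.913  0.408 -0.   ]
 [ 0.408  0.913  0.   ]
 [ 0.     0.    -1.   ]]
```

Run:
```python
import cv2,numpy as np
a=cv2.imread('pics/side0.png');b=cv2.imread('pics/top0.png')
a=cv2.resize(a[90:340,120:380],(500,480));
b2=cv2.resize(b[130:270,150:390],None,fx=3.3,fy=3.3,interpolation=2)
cv2.imwrite('pics/sc.png',a);cv2.imwrite('pics/tc.png',b2)
```

```text
(no output)
```

View pics/sc.png

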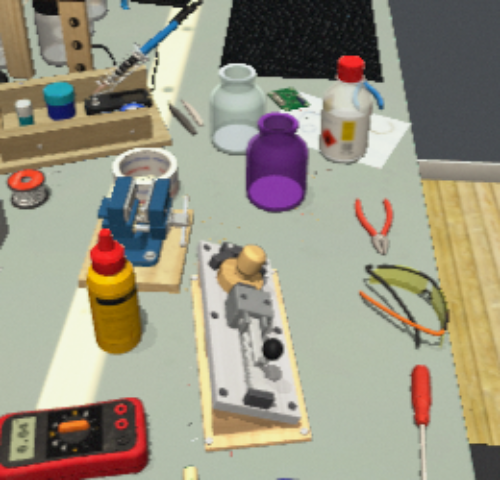

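View pics/tc.png

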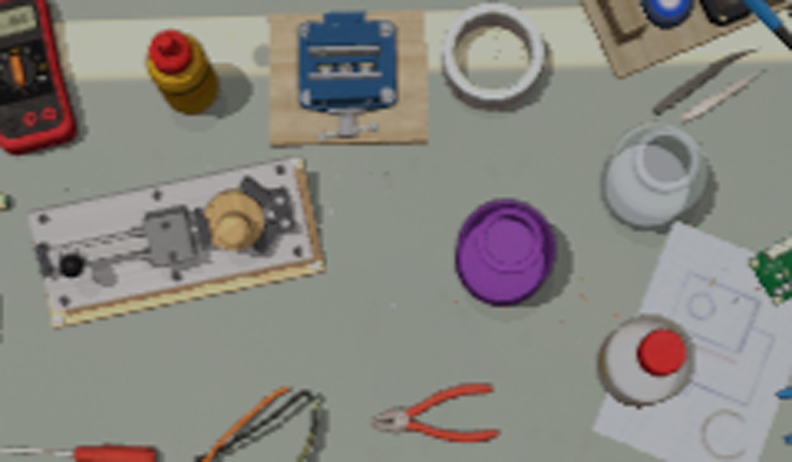

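Side crop: clear jar at (237,108), i.e. px (243,146). The purple look-alike is at (277,162), px (264,174). The jig is at (250,330), with its black knob at (272,348) and the stopper at (245,265). In the top view the clear jar is at px (348,182), purple at (303,205), solvent at (346,237) and glue at (206,154). I choose the clear jar. Next I'll fit the jig pose.

```bash
cat > fit.py <<'E'
from h import *
from scipy.optimize import least_squares
s25,c25=np.sin(np.radians(25)),np.cos(np.radians(25))
def bore(p):
    x,y,yaw=p; h=np.array([np.cos(yaw),np.sin(yaw),0]);l=np.array([-np.sin(yaw),np.cos(yaw),0]);z=np.array([0,0,1.])
    return np.array([x,y,.054]),np.column_stack([h*c25+z*s25,l,-h*s25+z*c25])
def B(p,q): o,M=bore(p); return o+M@(np.array(q)/1000)
E
python3 - <<'E'
from fit import *
S=snap('side');T=snap('top')
t=lambda x,y:(150+x/3.3-.35,130+y/3.3-.35)
s=lambda x,y:(120+x/1.923-.25,90+y/1.92-.25)
obs=[(T,t(28,212),(42,178,0)),(T,t(302,158),(42,-62,0)),(T,t(320,256),(-52,-62,0)),(T,t(52,314),(-52,178,0)),(T,t(71,265),(0,142,50)),(T,t(237,229),(0,0,54)),
(S,s(201,241),(42,-62,0)),(S,s(300,422),(-52,178,0)),(S,s(214,408),(42,178,0)),(S,s(272,348),(0,142,50)),(S,s(268,270),(-52,-62,0))]
f=lambda p:np.concatenate([proj(c,B(p,q))-uv for c,uv,q in obs])
o=least_squares(f,[.5,.3,0],loss='soft_l1',x_scale=[.1,.1,.1]); print(o.x); print(f(o.x).reshape(-1,2).round(1).tolist())
np.save('p.npy',o.x)
# jars
for n,c in(('top',T),('side',S)):
  for th in('jar','solvent_bottle','stopper','pawl_knob'):
    for d in r.outline_of(th,n)[:2]: print(n,th,round(d['score'],2),np.round(d['bbox'],1))
print('rim top',atz(T,*t(666,161),.125),'rim side',atz(S,*s(238,76),.125))
print('solv cap',atz(T,*t(662,352),.16),atz(S,*s(351,60),.16))
# overlay
for nm,c,(x0,y0,x1,y1),k in(('to',T,(150,165,260,235),7),('so',S,(205,200,290,325),4.8)):
    im=cv2.resize(c['img'][y0:y1,x0:x1,::-1],None,fx=k,fy=k,interpolation=2)
    for q in [(42,178,0),(42,-62,0),(-52,-62,0),(-52,178,0),(0,142,50),(0,0,54),(22,38,33),(-22,38,33),(-22,91,33),(22,91,33)]:
        uv=((proj(c,B(o.x,q))-(x0,y0)+.5)*k).astype(int); cv2.circle(im,tuple(map(int,uv)),3,(0,255,0),1)
    cv2.imwrite(f'pics/{nm}.png',im)
a=cv2.imread('pics/to.png');b=cv2.imread('pics/so.png')
w=np.zeros((600,800,3),np.uint8); a=a[:,:]; print(a.shape,b.shape)
E
```

```text
[0.59605477 0.11538646 0.18110312]
[[-0.8, 0.1], [-3.8, 0.1], [-2.9, 0.3], [-0.3, -1.1], [-0.3, -0.3], [-2.0, 1.0], [-0.7, -1.1], [0.0, -2.7], [0.8, -4.0], [-0.3, -0.1], [0.2, -6.4]]
top jar 0.97 [303.1 205.8  30.7  33.2]
top jar 0.85 [348.6 180.9  32.5  35.4]
top solvent_bottle 0.31 [347.4 182.8  36.4  33.5]
top stopper 0.81 [222.4 194.5  17.2  19.8]
side jar 0.96 [262.4 173.4  33.4  48.4]
side jar 0.85 [242.1 148.9  30.3  47. ]
side solvent_bottle 0.57 [299.4 146.4  27.8  54.7]
side stopper 0.75 [245.8 229.8  23.8  21.2]
side pawl_knob 0.61 [260.1 267.3  19.   24.4]
rim top [ 0.62292908 -0.26469606  0.125     ] rim side [ 0.62192934 -0.24755847  0.125     ]
solv cap [ 0.45686192 -0.24701807  0.16      ] [ 0.45762382 -0.24543377  0.16      ]
(490, 770, 3) (600, 408, 3)
```

View pics/to.png

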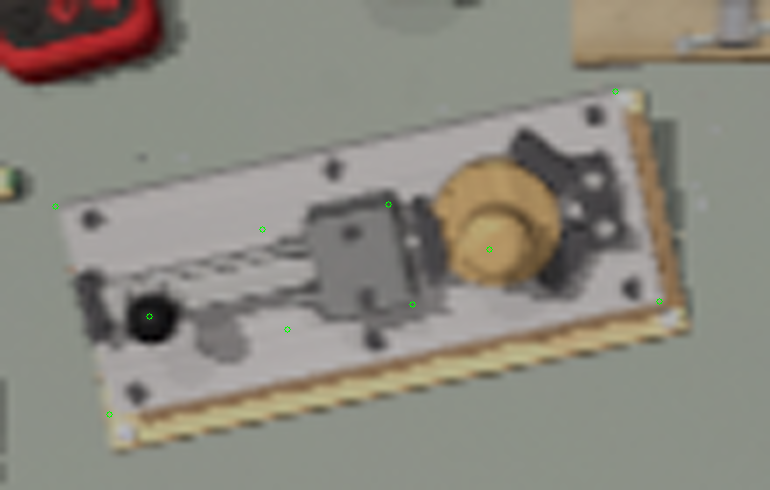

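View pics/so.png

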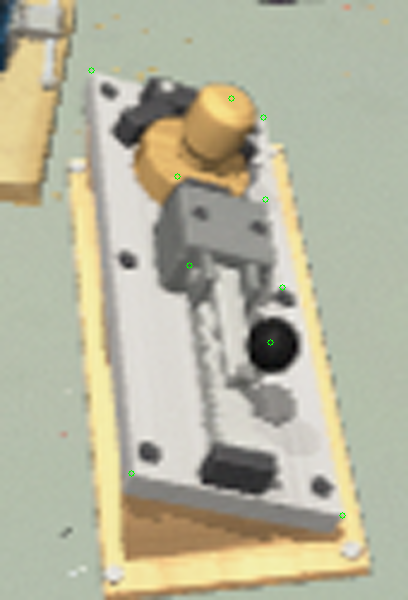

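The overlay shows the ball knob fits at (150,317), but a few hand-picked corners were off. I'll refit with corners from these zooms and re-measure the jar rim.

Run:
```python
from fit import *
S=snap('side');T=snap('top')
t=lambda x,y:(150+x/7-.43,165+y/7-.43)
s=lambda x,y:(205+x/4.8-.4,200+y/4.8-.4)
obs=[(T,t(62,207),(42,178,0)),(T,t(622,92),(42,-62,0)),(T,t(662,309),(-52,-62,0)),(T,t(110,417),(-52,178,0)),(T,t(151,318),(0,142,50)),(T,t(492,235),(0,0,54)),
(S,s(92,72),(42,-62,0)),(S,s(343,518),(-52,178,0)),(S,s(127,490),(42,178,0)),(S,s(271,345),(0,142,50)),(S,s(232,100),(0,0,54))]
f=lambda p:np.concatenate([proj(c,B(p,q))-uv for c,uv,q in obs])
o=least_squares(f,[.5,.3,0],loss='soft_l1',x_scale=[.1,.1,.1]); print(o.x); print(f(o.x).reshape(-1,2).round(1).tolist())
np.save('p.npy',o.x)
print('tri ball',tri([ray(T,*obs[4][1]),ray(S,*obs[9][1])]),B(o.x,(0,142,50)),'stop',tri([ray(T,*obs[5][1]),ray(S,*obs[10][1])]),B(o.x,(0,0,54)))
ims=[]
for c,(x0,y0) in((T,(325,155)),(S,(220,115))):
    ims.append(cv2.resize(c['img'][y0:y0+65,x0:x0+50,::-1],None,fx=8,fy=8,interpolation=2))
cv2.imwrite('pics/jar.png',np.hstack(ims))
```

```text
[0.5955666  0.11558571 0.17860926]
[[-1.1, -0.2], [-1.1, 0.1], [-0.5, -0.9], [-0.3, -0.4], [-0.4, -0.3], [-0.5, 2.1], [0.1, -0.4], [-0.3, -0.5], [0.8, -3.4], [-0.1, -0.5], [0.1, -0.4]]
tri ball [0.54921087 0.25087004 0.09715034] [0.54954396 0.25157259 0.09931539] stop [0.57636306 0.11046133 0.10158113] [0.57310826 0.11153124 0.10294062]
```

View pics/jar.png

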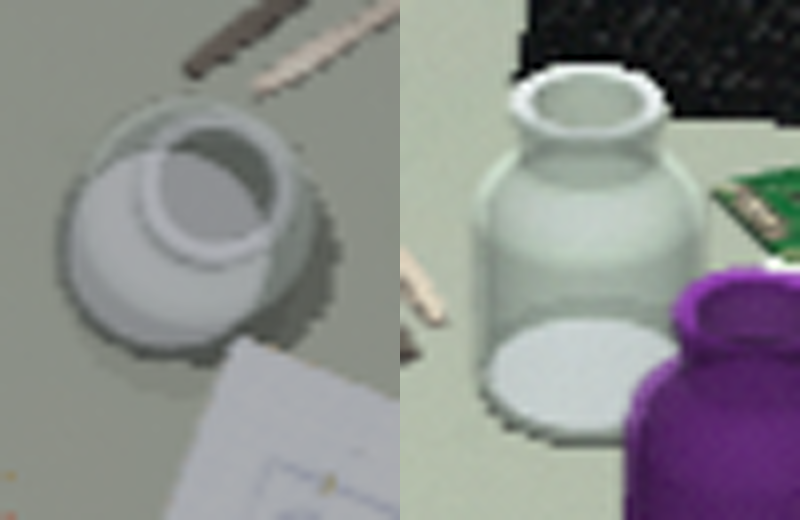

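The left view shows the clear open jar, rim centre at (217,181), standing free. The right view shows the same rim at (588,103) with the purple look-alike in front of it, so the choice is confirmed. Next I'll compute the jar position and the first reach.

```bash
cat > go.py <<'E'
from fit import *
p=np.load('p.npy'); o,M=bore(p); h=np.array([np.cos(p[2]),np.sin(p[2]),0])
def rel(tgt,yv=None):
    s=r.read_state();A=R.from_quat(s['eef_rot']).as_matrix()
    print('t',round(s['time'],2),'pos',np.round(s['ee_pos'],4),'F',np.round(s['ft_force'],1),'w',round(s['width'],4),'g',round(s['grip_force'],1))
    if yv is not None:
        a=np.arctan2(A[:,0]@yv,A[:,1]@yv); a=(-a+np.pi/2)%np.pi-np.pi/2; print('turn',round(a,4)); A=A@R.from_rotvec([0,0,a]).as_matrix()
    print('shift (tool after turn)',np.round(A.T@(np.array(tgt)-s['ee_pos']),4)); return A
E
python3 - <<'E'
from go import *
S=snap('side');T=snap('top')
a=(351.7,177.2);b=(243.1,127.4)
print('jar',atz(T,*a,.125),atz(S,*b,.125),tri([ray(T,*a),ray(S,*b)]))
d=r.outline_of('glue_bottle','top')[0];print('glue',d['score'],atz(T,*d['bbox'][:2],.08))
ball=np.array([.5494,.2512,.0985])
A=rel(ball+[0,0,-.001+.06],h)
for th in(.1,.2,.3,.38):
    y=60*np.cos(th)-30*np.sin(th)-60;z=60*np.sin(th)+30*np.cos(th)-30
    print(th,'lift tool',(A.T@(M[:,1]*y+M[:,2]*z)).round(1))
print('slide 10mm +y tool',A.T@M[:,1]*10)
E
```

```text
jar [ 0.62647925 -0.26553739  0.125     ] [ 0.62399658 -0.25869539  0.125     ] [ 0.62589934 -0.2660934   0.12119977]
glue 0.68 [0.71472603 0.14898217 0.08      ]
t 1.65 pos [0.2547 0.5708 0.2115] F [ 0.4 -0.7  0.4] w 0.0872 g 0.0
turn 0.9724
shift (tool after turn) [-0.3668  0.2332  0.054 ]
0.1 lift tool [-3.3 -2.5 -5.3]
0.2 lift tool [ -7.2  -4.8 -10.3]
0.3 lift tool [-11.5  -6.9 -14.9]
0.38 lift tool [-15.4  -8.5 -18.2]
slide 10mm +y tool [ 9.99999998e+00 -6.41694947e-09  7.03414584e-04]
```

```bash
python3 -m pendant '[[0,0,0,0.1216],[0,0,0,0.1216],[0,0,0,0.1216],[0,0,0,0.1216],[0,0,0,0.1216],[0,0,0,0.1216],[0,0,0,0.1215],[0,0,0,0.1215]]' 0.55 15
python3 -m pendant '[[-0.03,0.02,0,0],[-0.03,0.02,0,0],[-0.03,0.02,0,0],[-0.03,0.02,0,0],[-0.03,0.02,0,0],[-0.03,0.02,0,0],[-0.03,0.02,0,0],[-0.03,0.02,0,0]]'
python3 -c "
from go import *
rel([.5494,.2512,.1575],h)"
```

```text
time: 2.32
ee_pos: [0.2547, 0.5708, 0.2115]
eef_rot: [0.644, 0.765, 0.0, -0.0]
ft_force: [1.0, -0.0, -0.0]
width: 0.0495
grip_force: 0.0
time: 2.98
ee_pos: [0.4558, 0.3615, 0.2117]
eef_rot: [0.641, 0.767, 0.0, -0.0]
ft_force: [1.5, 0.8, 0.7]
width: 0.0481
grip_force: 0.0
t 2.98 pos [0.4558 0.3615 0.2117] F [1.5 0.8 0.7] w 0.0481 g 0.0
turn -0.0001
shift (tool after turn) [-0.1252  0.0725  0.0542]
```

```bash
python3 -m pendant '[[-0.03,0.018,0.01,0],[-0.03,0.018,0.01,0],[-0.03,0.018,0.01,0],[-0.025,0.015,0.01,0],[-0.01,0.003,0.014,0],[0,0,0,0],[0,0,0,0]]'
python3 - <<'E'
from go import *
W=snap('wrist','w1.png')
for d in r.outline_of('pawl_knob','wrist'): print(d['score'],d['bbox'])
print(proj(W,[.5494,.2512,.0985]))
for d in r.outline_of('pawl_knob','wrist')[:2]: print(atz(W,*d['bbox'][:2],.0985))
rel([.5494,.2512,.0975],h)
E
```

```text
time: 3.57
ee_pos: [0.5475, 0.2524, 0.157]
eef_rot: [0.642, 0.767, -0.001, -0.0]
ft_force: [-0.6, 0.6, 0.8]
width: 0.0474
grip_force: 0.0
0.87 [261.1, 231.0, 37.0, 79.0]
0.6 [275.0, 238.7, 120.3, 220.6]
[257.2921224  206.24496482]
[0.55563065 0.23243563 0.0985    ]
[0.56698056 0.22808157 0.0985    ]
t 3.72 pos [0.5474 0.2546 0.1583] F [-0.2 -1.   0.6] w 0.0479 g 0.0
turn 0.0021
shift (tool after turn) [-0.0038  0.0013  0.0608]
```

View pics/w1.png

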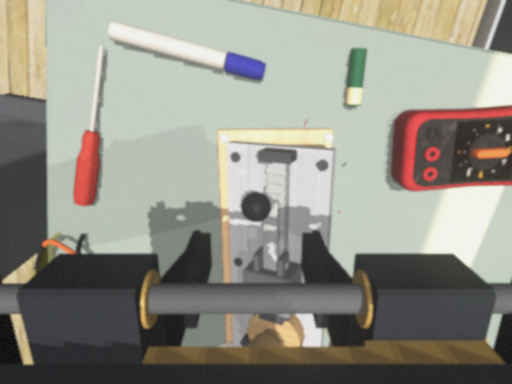

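The wrist view shows the black ball at (256,206), where the model predicts (257,206). The calibration holds, so I'm going down.

```bash
python3 -m pendant '[[-0.002,0.0015,0.02,0],[0,0,0.02,0],[0,0,0.012,0],[0,0,0.008,0],[0,0,0,0]]'
python3 -m pendant '[[0,0,0,0],[0,0,0,0],[0,0,0,0],[0,0,0,0],[0,0,0,0]]' 0.1 20
python3 -c "
from go import *
rel([.5494,.2512,.0975],h)"
```

```text
time: 4.13
ee_pos: [0.5486, 0.2515, 0.0962]
eef_rot: [0.641, 0.768, -0.001, -0.0]
ft_force: [-0.3, -0.6, 0.3]
width: 0.0477
grip_force: 0.0
time: 4.55
ee_pos: [0.5499, 0.2512, 0.098]
eef_rot: [0.641, 0.767, 0.0, 0.0]
ft_force: [-0.7, 0.5, 1.1]
width: 0.0222
grip_force: 0.0
t 4.55 pos [0.5499 0.2512 0.098 ] F [-0.7  0.5  1.1] w 0.0222 g 0.0
turn -0.0002
shift (tool after turn) [ 0.0001 -0.0005  0.0005]
```

```bash
python3 -m pendant '[[0,0,0,0],[-0.0016,-0.0013,-0.0027,0],[-0.0017,-0.0012,-0.0026,0],[-0.0019,-0.0012,-0.0025,0],[-0.002,-0.0011,-0.0025,0],[-0.0021,-0.0011,-0.0024,0],[-0.0021,-0.001,-0.0022,0],[-0.002,-0.001,-0.0021,0]]'
python3 - <<'E'
from go import *
rel([.5494,.2512,.0975],h)
c=snap('side','s2.png')
E
```

```text
time: 5.22
ee_pos: [0.5442, 0.2361, 0.1148]
eef_rot: [0.641, 0.767, 0.0, -0.0]
ft_force: [-0.1, -0.4, -1.2]
width: 0.0083
grip_force: 0.0
t 5.22 pos [0.5442 0.2361 0.1148] F [-0.1 -0.4 -1.2] w 0.0083 g 0.0
turn -0.0004
shift (tool after turn) [0.0139 0.0078 0.0173]
```

Run:
```python
import cv2
a=cv2.imread('pics/s2.png');cv2.imwrite('pics/s2c.png',cv2.resize(a[180:320,180:320],None,fx=4,fy=4,interpolation=2))
```

```text
(no output)
```

View pics/s2c.png

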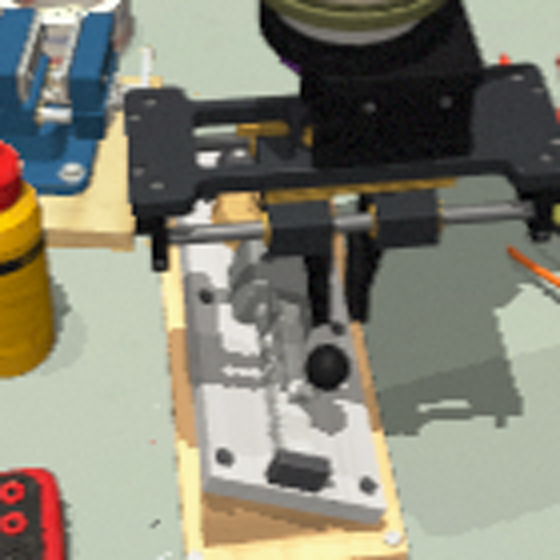

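The ball at (326,367) is still down and the fingers, at (335,290), left it empty. I moved before the grip had built up, so I'll reopen, go back and wait for grip force.

```bash
python3 -m pendant '[[0,0,0,0],[0,0,0,0],[0,0,0,0],[0,0,0,0],[0.004,0.002,0.002,0],[0.005,0.003,0.006,0],[0.005,0.0028,0.0105,0],[0,0,0,0]]' 0.5 20
python3 -m pendant '[[0,0,0,0],[0,0,0,0],[0,0,0,0],[0,0,0,0],[0,0,0,0],[0,0,0,0],[0,0,0,0],[0,0,0,0]]' 0 20
python3 -c "
from go import *
rel([.5494,.2512,.0975],h)"
```

```text
time: 5.93
ee_pos: [0.5482, 0.253, 0.0932]
eef_rot: [0.641, 0.768, -0.001, -0.001]
ft_force: [-0.4, 0.8, -0.4]
width: 0.0429
grip_force: 0.0
time: 6.6
ee_pos: [0.5491, 0.2521, 0.0971]
eef_rot: [0.641, 0.767, 0.0, -0.0]
ft_force: [-6.1, -0.2, 11.8]
width: 0.0028
grip_force: 6.1
t 6.6 pos [0.5491 0.2521 0.0971] F [-6.1 -0.2 11.8] w 0.0028 g 6.1
turn 0.0002
shift (tool after turn) [-0.001   0.0001 -0.0004]
```

Run:
```python
from go import *
S=snap('side');W=snap('wrist')
a=cv2.resize(S['img'][215:305,215:305,::-1],(400,400),interpolation=2)
b=cv2.resize(W['img'][150:300,190:340,::-1],(400,400),interpolation=2)
cv2.imwrite('pics/c3.png',np.hstack([a,b])); print(proj(W,[.5494,.2512,.0985]))
```

```text
[254.39497958 242.88755696]
```

View pics/c3.png

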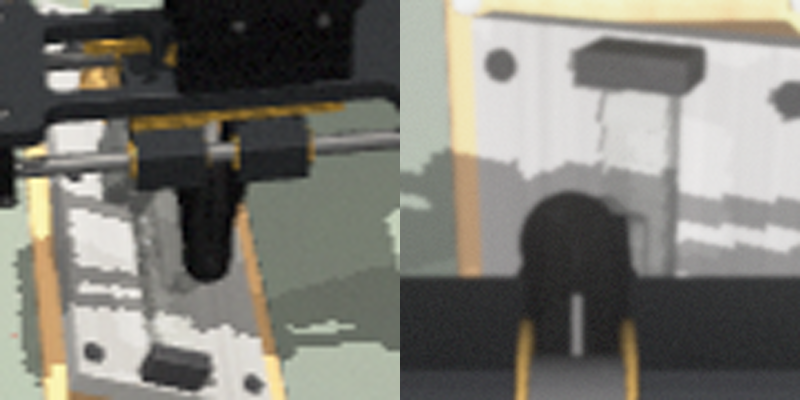

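Side view: the ball is unmoved at (208,262) with the fingers directly behind or above it. Wrist view: the ball at (572,245) is in front of the closed fingers. To find the offset, I'll check where the fingertips really are in the wrist view.

Run:
```python
from go import *
P=[]
for i in range(4):
    W=snap('wrist'); s=r.read_state(); P.append(np.r_[s['ee_pos'],s['ft_force'],s['width'],s['grip_force']])
print(np.round(P,4)); A=R.from_quat(s['eef_rot']).as_matrix(); e=np.mean(P,0)[:3]
for q in [(0,.024,.011),(0,-.024,.011),(0,0,.011),(0,0,-.008),(.0095,.024,.011)]: print(q,proj(W,e+A@q))
print('cam in tool',A.T@(np.array(W['xyz'])-e)); print((A.T@rot(W)).round(2).tolist())
# finger pixels in w1: dark columns
im=cv2.imread('pics/w1.png',0)
for v in range(222,256,4): print(v,np.where(im[v,180:350]<45)[0][[0,-1]]+180 if (im[v,180:350]<45).any() else None)
```

```text
[[ 5.49400e-01  2.52200e-01  9.74000e-02 -3.55390e+00 -4.41900e-01
   1.05767e+01  5.00000e-04  5.48190e+00]
 [ 5.49500e-01  2.52200e-01  9.74000e-02 -5.53920e+00 -8.10400e-01
   1.09187e+01  3.00000e-04  5.40510e+00]
 [ 5.49500e-01  2.52200e-01  9.74000e-02 -4.87380e+00 -1.39510e+00
   1.06650e+01  2.00000e-04  5.45580e+00]
 [ 5.49500e-01  2.52200e-01  9.74000e-02 -4.19750e+00 -2.96800e-01
   1.03072e+01  6.00000e-04  5.43880e+00]]
(0, 0.024, 0.011) [295.33175817 232.00236834]
(0, -0.024, 0.011) [213.8703627  232.08959001]
(0, 0, 0.011) [254.59883651 232.04598156]
(0, 0, -0.008) [254.46309263 247.01105767]
(0.0095, 0.024, 0.011) [295.89340909 217.03629148]
cam in tool [ 0.08443366  0.00090441 -0.17195242]
[[-0.0, -0.95, -0.31], [1.0, -0.0, -0.0], [0.0, -0.31, 0.95]]
222 None
226 None
230 None
234 [195 199]
238 [192 208]
242 [190 208]
246 [189 312]
250 [187 322]
254 [184 324]
```

Run:
```python
from go import *
S=snap('side'); A=R.from_quat(r.read_state()['eef_rot']).as_matrix()
e=np.array([.5442,.2361,.1148])
for q in [(.0095,.0,.011),(-.0095,0,.011),(.0,0,0),(.0,0,-.01)]: print(q,(proj(S,e+A@q)-180)*4)
print('tip now',proj(S,[.5495,.2522,.0864]),'ball',proj(S,[.5494,.2512,.0985]))
im=cv2.imread('pics/s2.png',0)[255:268,255:278]; print(im)
```

```text
(0.0095, 0.0, 0.011) [339.20963602 348.73113529]
(-0.0095, 0, 0.011) [333.69533468 319.29919859]
(0.0, 0, 0) [337.08873549 318.26795528]
(0.0, 0, -0.01) [337.70095016 303.84413137]
tip now [260.79896847 275.72560161] ball [261.02182736 271.1439292 ]
[[ 77  73  49   6  11  13  16  74 133 152 137  71  20  26  14  12  23  80
  122 121 121 123 122]
 [ 81  74  49  14  20  17  24  76 133 156 145 106  15  22  22  15  27  80
  121 122 120 121 123]
 [ 84  84  71   9  14  19  24  71 131 155 153 125  21  27  24  12  33  87
  123 122 122 121 122]
 [ 81  87  79   9   8  12  23  77 133 154 153 133  47  26  23  13  40  90
  122 123 125 122 122]
 [ 86  82  65  22  13  20  26  83 140 156 154 138  76  28  23  17  40  92
  123 121 121 124 122]
 [ 90  78  67  27  16  19  25  57  94 104 140 145 106  99  94  45  66 104
  122 121 122 123 121]
 [101  80  67  40  52  97 113  89  53  55  81 124 155 163 155 124 121 122
  123 121 120 123 122]
 [116  78  85 111 133 135 137 112  50  52  73 120 159 164 157 135 123 123
  122 124 123 122 120]
 [117  79 106 137 134 134 136 129  97  67  87 127 152 151 169 161 119 122
  122 121 122 123 122]
 [112  91 124 136 135 135 135 132 136 141 155 155 155 155 165 147 109 121
  123 122 122 123 121]
 [117 110 140 138 134 133 137 136 136 143 156 155 157 163 165 151 109 122
  121 124 124 121 120]
 [124 127 137 123  79  68  38  41  69 119 156 155 156 160 163 151 122 121
  122 124 120 121 122]
 [125 129 119  70  29  35  34  29  34  51  89 134 157 161 165 159 138 122
  122 122 121 123 123]]
```

The fingertips in both cameras stand about 20 mm higher than the nominal geometry, roughly 10 mm behind the TCP. That fits the fingers having closed on top of the ball. I'll open and go about 20 mm deeper, watching the force.

```bash
python3 -m pendant '[[0,0,-0.004,0],[0,0,0,0],[0,0,0,0],[0,0,0,0],[0,0,0,0],[0,0,0,0],[0,0,0,0],[0,0,0,0]]' 0.52 20
python3 -m pendant '[[-0.001,0,0.008,0],[0,0,0.006,0],[0,0,0.005,0],[0,0,0.004,0],[0,0,0,0]]'
python3 -m pendant '[[0,0,0,0],[0,0,0,0],[0,0,0,0],[0,0,0,0],[0,0,0,0],[0,0,0,0],[0,0,0,0],[0,0,0,0]]' 0 20
```

```text
time: 7.62
ee_pos: [0.5494, 0.2516, 0.0998]
eef_rot: [0.641, 0.767, -0.0, -0.0]
ft_force: [-0.3, 0.0, 0.5]
width: 0.0425
grip_force: 0.0
time: 8.03
ee_pos: [0.549, 0.2503, 0.0756]
eef_rot: [0.641, 0.767, -0.001, -0.0]
ft_force: [-0.0, -0.3, -0.2]
width: 0.0456
grip_force: 0.0
time: 8.7
ee_pos: [0.5483, 0.2507, 0.0768]
eef_rot: [0.641, 0.767, -0.001, -0.001]
ft_force: [-5.2, -0.5, 3.4]
width: 0.0203
grip_force: 20.0
```

```bash
python3 -m pendant '[[-0.0016,-0.0013,-0.0027,0],[-0.0017,-0.0012,-0.0026,0],[-0.0019,-0.0012,-0.0025,0],[-0.002,-0.0011,-0.0025,0],[-0.0021,-0.0011,-0.0024,0],[-0.0021,-0.001,-0.0022,0],[-0.002,-0.001,-0.0021,0]]' - 30
python3 - <<'E'
from go import *
rel([.5494,.2512,.0985],h)
W=snap('wrist')
for d in r.outline_of('pawl_knob','wrist'): print(d['score'],d['bbox'])
E
```

```text
time: 9.28
ee_pos: [0.5435, 0.2358, 0.0941]
eef_rot: [0.641, 0.767, -0.0, -0.001]
ft_force: [-4.7, 1.6, -3.6]
width: 0.0199
grip_force: 30.0
t 9.28 pos [0.5435 0.2358 0.0941] F [-4.7  1.6 -3.6] w 0.0199 g 30.0
turn -0.0002
shift (tool after turn) [ 0.0141  0.0086 -0.0044]
0.77 [261.6, 251.3, 46.4, 60.6]
```

The pawl is held, with a downward pull of about 3.6 N. Sliding the jaw back 45 mm.

```bash
python3 -m pendant '[[0.003,0,0,0],[0.006,0,0,0],[0.007,0,0,0],[0.007,0,0,0],[0.007,0,0,0],[0.007,0,0,0],[0.005,0,0,0],[0.003,0,0,0]]'
python3 - <<'E'
from go import *
rel([.5494,.2512,.0985],h)
T=snap('top'); 
for n in('slide_jaw','stopper'):
  for d in r.outline_of(n,'top')[:1]: print(n,d['score'],d['bbox'])
E
```

```text
time: 10.05
ee_pos: [0.5356, 0.2801, 0.0934]
eef_rot: [0.641, 0.767, -0.001, -0.0]
ft_force: [-4.3, -3.9, -7.4]
width: 0.0201
grip_force: 30.0
t 10.05 pos [0.5356 0.2801 0.0934] F [-4.3 -3.9 -7.4] w 0.0201 g 30.0
turn -0.0003
shift (tool after turn) [-0.0309  0.0084 -0.0051]
slide_jaw 0.74 [208.7, 202.1, 83.7, 47.5]
stopper 0.52 [221.9, 195.6, 17.0, 20.9]
```

```bash
python3 -m pendant '[[0.002,0.001,0.0021,0],[0.0021,0.001,0.0022,0],[0.0021,0.0011,0.0024,0],[0.002,0.0011,0.0025,0],[0.0019,0.0012,0.0025,0],[0.0017,0.0012,0.0026,0],[0.0012,0.001,0.002,0],[0,0,0,0]]' 
python3 -m pendant '[[0,0,0,0],[0,0,0,0],[0,0,0,0],[0,0,0,0],[0,0,0,0],[0,0,-0.01,0],[0,0,-0.025,0],[0,0,-0.04,0]]' 0.5
python3 - <<'E'
from go import *
W=snap('wrist');b=r.outline_of('pawl_knob','wrist')
S=snap('side')
for d in b: print('w',d['score'],d['bbox'])
for t in (0,40,45,50): print(t,proj(W,B(p,(0,142+t,50))),proj(S,B(p,(0,142+t,50))))
for n in('pawl_knob','slide_jaw'):
  for d in r.outline_of(n,'side')[:2]: print('s',n,d['score'],d['bbox'])
l=M[:,1]
rel([.58,.11,.2],l)
a=cv2.resize(S['img'][205:325,195:315,::-1],(400,400),interpolation=2)
b=cv2.resize(W['img'][120:,130:400,::-1],(400,391),interpolation=2)
b=np.vstack([b,np.zeros((9,400,3),np.uint8)])
cv2.imwrite('pics/c4.png',np.hstack([a,b]))
E
```

```text
time: 10.87
ee_pos: [0.5399, 0.2951, 0.0784]
eef_rot: [0.641, 0.768, -0.001, -0.001]
ft_force: [-14.7, -3.4, 6.6]
width: 0.0199
grip_force: 30.0
time: 11.53
ee_pos: [0.5398, 0.2934, 0.1509]
eef_rot: [0.641, 0.767, -0.003, -0.001]
ft_force: [0.9, 0.4, 0.3]
width: 0.0435
grip_force: 0.0
w 0.75 [261.0, 228.7, 39.7, 80.8]
0 [258.22157176 261.65352579] [260.94827404 271.00481957]
40 [258.25692782 211.3885075 ] [263.87216665 287.67819324]
45 [258.2616052  204.73877189] [264.25507746 289.86172595]
50 [258.26634362 198.00225161] [264.64206654 292.06851473]
s pawl_knob 0.82 [264.3, 285.1, 22.8, 27.1]
s pawl_knob 0.5 [251.6, 272.6, 66.1, 102.5]
s slide_jaw 0.96 [255.9, 275.7, 36.5, 41.8]
t 11.78 pos [0.5417 0.2946 0.1534] F [-0.1  0.6 -0.9] w 0.0435 g 0.0
turn 1.5706
shift (tool after turn) [ 0.005   0.1884 -0.0468]
```

View pics/c4.png

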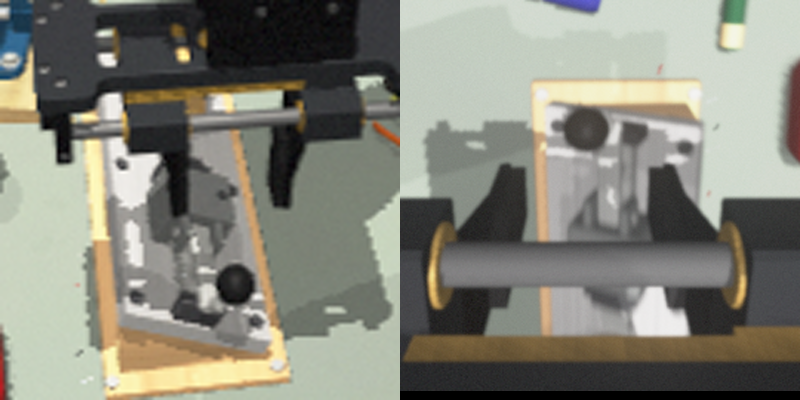

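The left view shows the jaw well back at (190,200) with the black ball down at (235,285). The wrist view shows the ball at (586,129), so travel is about 44 mm and the pawl has dropped. Next I turn and go to the stopper.

```bash
python3 -m pendant '[[0,0,-0.025,-0.12],[0,0,-0.022,-0.12],[0,0,0,-0.12],[0,0,0,-0.12],[0,0,0,-0.12],[0,0,0,-0.12],[0,0,0,-0.12],[0,0,0,-0.12]]' 0.56
python3 -m pendant '[[0,0,0,-0.122],[0,0,0,-0.122],[0,0,0,-0.122],[0,0,0,-0.122],[0,0,0,-0.122],[0,0,0,0],[0,0,0,0]]'
python3 - <<'E'
from go import *
l=M[:,1]
g=B(p,(1.5,0,41))
A=rel([g[0],g[1],.16],l)
print('g',g,'TCPz',g[2]-.029, r.read_state()['joint_positions'][-1])
E
```

```text
time: 12.45
ee_pos: [0.5409, 0.2942, 0.1985]
eef_rot: [0.212, 0.977, -0.001, -0.001]
ft_force: [-0.8, -0.8, -0.1]
width: 0.0484
grip_force: 0.0
time: 13.03
ee_pos: [0.5411, 0.2942, 0.1988]
eef_rot: [-0.087, 0.996, -0.0, -0.001]
ft_force: [-0.3, 0.2, 0.3]
width: 0.0489
grip_force: 0.0
t 13.03 pos [0.5411 0.2942 0.1988] F [-0.3  0.2  0.3] w 0.0489 g 0.0
turn -0.005
shift (tool after turn) [-0.0059 -0.1854  0.0389]
g [0.57985273 0.11274884 0.09179255] TCPz 0.0627925466611137 1.1908359538314524
```

```bash
python3 -m pendant '[[0,-0.025,0,-0.005],[-0.001,-0.03,0,0],[-0.001,-0.035,0.005,0],[-0.001,-0.035,0.01,0],[-0.001,-0.03,0.01,0],[-0.001,-0.02,0.01,0],[-0.001,-0.0104,0.004,0],[0,0,0,0]]'
python3 -m pendant '[[0,0,0,0],[0,0,0,0],[0,0,0,0]]'
python3 - <<'E'
from go import *
l=M[:,1]
g=B(p,(1.5,0,41))
A=rel([g[0],g[1],.16],l)
W=snap('wrist','w5.png');T=snap('top')
m=r.outline_of('stopper','wrist')
for d in m[:2]: print(d['score'],d['bbox'])
# predict stopper outline bbox in wrist for centre offset hypotheses
import itertools
th=np.linspace(0,2*np.pi,40)
def pts(): return [(R_*np.cos(a),R_*np.sin(a),z) for R_,z in((27,0),(27,16),(15,28),(15,50),(12,54)) for a in th]
for dx,dy in((0,0),(3,0),(0,3),(-3,0)):
    Q=np.array([proj(W,B(p,(q[0]+dx,q[1]+dy,q[2]))) for q in pts()]); K=np.array([proj(W,B(p,(15*np.cos(a)+dx,15*np.sin(a)+dy,50))) for a in th])
    mn,mx=Q.min(0),Q.max(0); print(dx,dy,'all',np.r_[(mn+mx)/2,mx-mn].round(1),'knob',K.mean(0).round(1))
cv2.imwrite('pics/w5c.png',cv2.resize(W['img'][150:350,150:380,::-1],None,fx=3,fy=3,interpolation=2))
E
```

```text
time: 13.7
ee_pos: [0.5807, 0.1104, 0.1595]
eef_rot: [-0.088, 0.996, -0.001, -0.001]
ft_force: [0.5, -1.0, 0.5]
width: 0.0488
grip_force: 0.0
time: 13.95
ee_pos: [0.5808, 0.1155, 0.1612]
eef_rot: [-0.092, 0.996, 0.0, 0.0]
ft_force: [-0.5, 1.1, 0.5]
width: 0.0488
grip_force: 0.0
t 13.95 pos [0.5808 0.1155 0.1612] F [-0.5  1.1  0.5] w 0.0488 g 0.0
turn 0.0061
shift (tool after turn) [ 0.0014 -0.0026  0.0012]
0.88 [250.9, 198.3, 60.7, 59.8]
0 0 all [253.2 198.7  65.4  65.2] knob [252.9 194. ]
3 0 all [253.2 202.3  65.5  65.3] knob [252.9 198.1]
0 3 all [256.8 198.7  65.4  65.2] knob [257.1 194. ]
-3 0 all [253.2 195.2  65.3  65.2] knob [253.  189.9]
```

View pics/w5c.png

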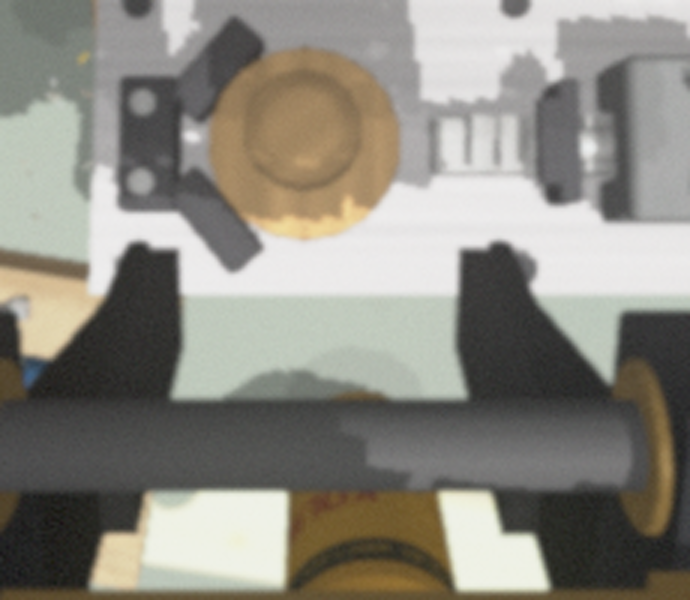

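The stopper is at (305,142), its knob at (303,128), and the jaw is clear of it on the right. The fingers are centred at about 319, so I shift 4 mm and descend.

```bash
python3 -m pendant '[[0.002,-0.002,0.02,0.003],[0.002,-0.002,0.025,0.003],[0,0,0.025,0],[0,0,0.018,0],[0,0,0.009,0],[0,0,0,0]]'
python3 -m pendant '[[0,0,0,0],[0,0,0,0],[0,0,0,0],[0,0,0,0],[0,0,0,0],[0,0,0,0],[0,0,0,0]]' 0 12
python3 -c "
from go import *
g=B(p,(-1.2,-1.6,41));rel([g[0],g[1],.0628],M[:,1])"
```

```text
time: 14.6
ee_pos: [0.5763, 0.1087, 0.0618]
eef_rot: [-0.088, 0.996, -0.0, -0.002]
ft_force: [-0.1, 0.2, -0.4]
width: 0.0488
grip_force: 0.0
time: 15.18
ee_pos: [0.5781, 0.1104, 0.0649]
eef_rot: [-0.089, 0.996, 0.001, 0.001]
ft_force: [-2.1, 4.9, 5.1]
width: 0.0289
grip_force: 12.0
t 15.18 pos [0.5781 0.1104 0.0649] F [-2.1  4.9  5.1] w 0.0289 g 12.0
turn -0.0007
shift (tool after turn) [0.0003 0.0004 0.0021]
```

```bash
python3 -m pendant '[[0.001,0,-0.002,0],[0.0019,0,-0.0041,0],[0.0019,0,-0.0041,0],[0.0019,0,-0.0041,0],[0.0019,0,-0.0041,0],[0.0019,0,-0.0041,0],[0.001,0,-0.002,0],[0,0,0,0]]'
python3 - <<'E'
from go import *
g=B(p,(-1.2,-1.6,41));rel([g[0],g[1],.0628],M[:,1])
S=snap('side');print([(d['score'],d['bbox']) for d in r.outline_of('stopper','side')[:2]])
W=snap('wrist');print([(d['score'],d['bbox']) for d in r.outline_of('stopper','wrist')[:2]])
E
```

```text
time: 15.85
ee_pos: [0.5664, 0.1059, 0.0888]
eef_rot: [-0.088, 0.996, -0.0, 0.0]
ft_force: [1.5, 0.2, -1.2]
width: 0.0291
grip_force: 12.0
t 15.85 pos [0.5664 0.1059 0.0888] F [ 1.5  0.2 -1.2] w 0.0291 g 12.0
turn -0.0027
shift (tool after turn) [-0.012   0.0027  0.026 ]
[(0.68, [250.1, 231.2, 26.6, 22.3])]
[(0.86, [255.8, 245.7, 68.1, 71.9])]
```

```bash
python3 -m pendant '[[-0.0043,0,-0.0018,0],[-0.0044,0,-0.0015,0],[-0.0045,0,-0.0013,0],[-0.0046,0,-0.001,0],[-0.0047,0,-0.0008,0],[-0.0048,0,-0.0005,0],[-0.0048,0,-0.0003,0],[-0.003,0,0,0]]' - 5
python3 - <<'E'
from go import *
from scipy.optimize import least_squares
rel([.57,.11,.1],M[:,1])
s=r.read_state()
cs=[]
for n in('side','wrist'):
    c=snap(n);m=[d for d in r.outline_of('stopper',n)][:1]
    print(n,[(d['score'],d['bbox']) for d in m]); cs.append((c,m[0]['bbox']))
    np.save(n+'_m.npy',m[0]['mask']); 
    print(np.array(c['img'])[m[0]['mask']].mean(0).astype(int))
W,S=cs[1][0],cs[0][0]
# predict upright outline: grasp point at TCP z+.029, stopper z~79 ; tilt a about l toward robot
th=np.linspace(0,2*np.pi,40)
for a in(0,10,20,25):
    n=-h*np.sin(np.radians(a))+np.array([0,0,np.cos(np.radians(a))]);u=np.cross(M[:,1],n)
    g=np.array(s['ee_pos'])+[0,0,.029]
    for nm,c in(('side',S),('wrist',W)):
        Q=np.array([proj(c,g+((z-79)*n+R_*(np.cos(t)*u+np.sin(t)*M[:,1]))/1000) for R_,z in((27,38),(27,54),(15,66),(15,88),(12,92),(19,38)) for t in th])
        mn,mx=Q.min(0),Q.max(0);print(a,nm,np.r_[(mn+mx)/2,mx-mn].round(1))
E
```

```text
time: 16.72
ee_pos: [0.6015, 0.1136, 0.0959]
eef_rot: [-0.088, 0.996, 0.001, 0.0]
ft_force: [-2.5, 2.0, 6.6]
width: 0.0291
grip_force: 5.0
t 16.72 pos [0.6015 0.1136 0.0959] F [-2.5  2.   6.6] w 0.0291 g 5.0
turn -0.0015
shift (tool after turn) [ 0.0317  0.002  -0.0041]
side [(0.72, [243.8, 234.4, 22.0, 21.2])]
[128 102  63]
wrist [(0.55, [256.1, 228.4, 90.9, 109.5])]
[135 112  82]
0 side [240.  219.6  24.7  30.8]
0 wrist [256.5 245.7  99.  118. ]
10 side [237.4 219.6  25.4  30.8]
10 wrist [256.5 250.9  98.3 107.8]
20 side [234.9 219.6  25.9  30.7]
20 wrist [256.5 257.9  98.1  99.2]
25 side [234.4 219.5  27.1  30.6]
25 wrist [256.5 262.8  98.2 100. ]
```

```bash
python3 -m pendant '[[0,0,-0.003,0],[0,0,-0.005,0],[0,0,-0.008,0],[0,0,-0.01,0],[0,0,-0.01,0],[0,0,0,0],[0,0,0,0]]'
cat > tilt.py <<'E'
from go import *
s=r.read_state();A=R.from_quat(s['eef_rot']).as_matrix();print(s['time'],s['ee_pos'],s['ft_force'],s['width'],s['grip_force'])
W=snap('wrist');d=r.outline_of('stopper','wrist')[0];m=d['mask'];print(d['score'],d['bbox'])
e=np.array(s['ee_pos']);th=np.linspace(0,2*np.pi,60)
RZ=((16,0),(19,38),(27,38),(27,54),(10.5,55),(10.5,60),(15,66),(15,88),(12,92))
def hull(a,sl,dx,dy):
    n=A@np.array([np.sin(a),0,-np.cos(a)]);u=np.cross(A[:,1],n);g=e+A@np.array([dx,dy,-.029])
    Q=[]
    for i in range(len(RZ)-1):
        q=np.array([proj(W,g+((z-79-sl)*n+R_*(np.cos(t)*u+np.sin(t)*A[:,1]))/1000) for R_,z in RZ[i:i+2] for t in th])
        Q.append(cv2.convexHull(q.astype(np.float32)))
    im=np.zeros((384,512),np.uint8)
    for q in Q: cv2.fillConvexPoly(im,(q*16).round().astype(np.int32),1,shift=4)
    return im>0
vv,uu=np.where(m); vmax=np.percentile(vv,95)
roi=np.zeros_like(m); roi[:int(vmax)-12]=True
res=[]
for a in np.radians(np.arange(-40,41,4)):
  for sl in(-12,-8,-4,0,4,8,12):
    for dx in(-.006,-.003,0,.003,.006):
      q=hull(a,sl,dx,0)&roi; mm=m&roi; res.append(((q&mm).sum()/(q|mm).sum(),round(np.degrees(a)),sl,dx))
res.sort(reverse=True);print(res[:8])
for v in range(m.nonzero()[0].min(),m.nonzero()[0].max(),6):
    x=np.where(m[v])[0];print(v,x[0],x[-1],len(x),end='; ')
cv2.imwrite('pics/tw.png',W['img'][:,:,::-1])
E
python3 tilt.py
```

```text
time: 17.5
ee_pos: [0.6015, 0.1127, 0.1324]
eef_rot: [-0.088, 0.996, 0.0, 0.001]
ft_force: [0.6, 0.1, -1.3]
width: 0.0289
grip_force: 5.0
17.5 [0.60148495 0.11269799 0.13242346] [ 0.56610789  0.12195346 -1.32886621] 0.028921569961912256 4.999982708367856
0.79 [255.7, 227.7, 91.0, 107.0]
[(np.float64(0.8582219639744335), 0, 12, 0.003), (np.float64(0.857809537698702), 4, 12, 0.006), (np.float64(0.8551664504971898), -4, 12, 0), (np.float64(0.8518518518518519), -4, 8, 0), (np.float64(0.8474280732345248), -8, 12, -0.006), (np.float64(0.8423998851729583), 4, 8, 0.006), (np.float64(0.8423920837516133), 0, 8, 0.003), (np.float64(0.84108581931288), -8, 8, -0.003)]
174 252 256 5; 180 240 272 33; 186 231 279 49; 192 224 288 65; 198 218 293 76; 204 215 297 83; 210 213 299 87; 216 210 301 92; 222 208 303 96; 228 208 304 97; 234 228 283 56; 240 228 282 55; 246 228 283 56; 252 226 284 59; 258 226 286 61; 264 225 286 62; 270 226 286 61; 276 226 285 60;
```

```bash
python3 -m pendant '[[0,0,-0.01,0],[0,0,-0.02,0],[0,0,-0.02,0],[0,0,-0.02,0],[0,0,-0.015,0],[0,0,-0.005,0],[0,0,0,0],[0,0,0,0]]' - 8
cat > tilt2.py <<'E'
from go import *
from scipy.optimize import minimize
s=r.read_state();A=R.from_quat(s['eef_rot']).as_matrix();print(s['time'],s['ee_pos'],s['ft_force'],s['width'],s['grip_force'])
e=np.array(s['ee_pos']);th=np.linspace(0,2*np.pi,50)
RZ=((16,0),(19,38),(27,38),(27,54),(10.5,55),(10.5,60),(15,66),(15,88),(12,92))
D=[]
for n in('side','wrist'):
    c=snap(n);d=r.outline_of('stopper',n)
    if not d: print('none',n); continue
    d=d[0];print(n,d['score'],d['bbox']);m=d['mask'];roi=np.zeros_like(m)
    if n=='wrist': roi[:226]=True
    else: roi[int(proj(c,e+[0,0,.008])[1])+2:]=True
    D.append((n,c,m,roi)); cv2.imwrite(f'pics/z_{n}.png',c['img'][:,:,::-1])
def sil(c,x,K=4):
    a,b,sl,dx,dy=x; a=np.radians(a*10);b=np.radians(b*10)
    n=A@(R.from_euler('xy',[b,-a]).apply([0,0,-1]));u=np.cross(A[:,1],n);u/=np.linalg.norm(u);w=np.cross(n,u);g=e+A@np.array([dx,dy,0])/100-[0,0,-.029]
    im=np.zeros((384,512),np.uint8)
    for i in range(len(RZ)-1):
        q=np.array([proj(c,g+((z-79-sl*10)*n+R_*(np.cos(t)*u+np.sin(t)*w))/1000) for R_,z in RZ[i:i+2] for t in th])
        cv2.fillConvexPoly(im,(cv2.convexHull(q.astype(np.float32))*16).round().astype(np.int32),1,shift=4)
    return im>0,g-(79+sl*10)*n/1000,n
def cost(x):
    t=.02*(x[1]**2+x[3]**2+x[4]**2)
    for n,c,m,roi in D:
        q=sil(c,x)[0]&roi;mm=m&roi;t+=1-(q&mm).sum()/max(1,(q|mm).sum())
    return t
best=min((minimize(cost,[a,0,sl,0,0],method='Nelder-Mead',options=dict(initial_simplex=np.array([a,0,sl,0,0])+np.vstack([np.zeros(5),np.eye(5)*.4]),maxiter=160)) for a in(-1,0,1,2) for sl in(0,1)),key=lambda o:o.fun)
x=best.x;_,o0,n=sil(D[0][1],x);print('cost',best.fun,'tilt_h,tilt_l deg',x[:2]*10,'slip mm',x[2]*10,'dx dy mm',x[3:]*10);print('origin',o0,'axis',n,'origin-TCP',o0-e)
np.save('off.npy',A.T@(o0-e))
E
python3 tilt2.py
```

```text
time: 18.27
ee_pos: [0.6006, 0.1127, 0.2207]
eef_rot: [-0.088, 0.996, -0.0, -0.0]
ft_force: [1.0, 0.3, -1.0]
width: 0.029
grip_force: 8.0
18.2667 [0.60059319 0.11266852 0.22065043] [ 0.99324684  0.25099982 -0.96268353] 0.02897085177418851 7.999975452939907
side 0.73 [243.2, 184.2, 23.2, 30.0]
wrist 0.59 [256.4, 229.0, 92.7, 107.6]
cost 0.15748090408558058 tilt_h,tilt_l deg [-6.97569945 -0.38076027] slip mm 1.6220119811776923 dx dy mm [-0.73687886 -0.93261915]
origin [0.59168899 0.11067909 0.16963387] axis [0.1214747  0.01489496 0.99248276] origin-TCP [-0.0089042  -0.00198944 -0.05101656]
```

```bash
python3 -c "
from go import *
rel([.68,-.262,.2207])"
python3 -m pendant '[[0,-0.01,0,0],[0,-0.022,0,0],[0,-0.03,0,0],[0,-0.03,0,0],[0,-0.03,0,0],[0,-0.03,0,0],[0,-0.03,0,0],[0,-0.03,0,0]]'
python3 -c "
from go import *
rel([.68,-.262,.2207])"
```

```text
t 18.47 pos [0.6004 0.1126 0.2202] F [-0.2 -0.5 -1.8] w 0.0293 g 8.0
shift (tool after turn) [-0.0126 -0.3828 -0.0005]
time: 19.13
ee_pos: [0.6379, -0.0985, 0.221]
eef_rot: [-0.088, 0.996, -0.0, -0.0]
ft_force: [1.6, -0.4, -1.0]
width: 0.0293
grip_force: 8.0
t 19.13 pos [ 0.6379 -0.0985  0.221 ] F [ 1.6 -0.4 -1. ] w 0.0293 g 8.0
shift (tool after turn) [-0.0128 -0.1684  0.0004]
```

```bash
python3 -m pendant '[[-0.002,-0.03,0,0],[-0.002,-0.03,0,0],[-0.002,-0.03,0,0],[-0.002,-0.03,0,0],[-0.002,-0.025,0,0],[-0.002,-0.012,0,0],[0,-0.004,0,0],[0,0,0,0]]'
cat > jar.py <<'E'
from go import *
s=r.read_state();print(s['time'],s['ee_pos'])
th=np.linspace(0,2*np.pi,120)
C={n:snap(n) for n in('wrist','top','side')}
G={}
for n,c in C.items():
    g=cv2.GaussianBlur(cv2.cvtColor(c['img'],cv2.COLOR_RGB2GRAY),(0,0),1.0).astype(np.float32)
    G[n]=cv2.magnitude(cv2.Sobel(g,5,1,0),cv2.Sobel(g,5,0,1))
for d in r.outline_of('jar','wrist')[:3]: print(d['score'],d['bbox'])
print(proj(C['wrist'],[.6255,-.264,.125]))
def sc(n,x,y):
    t=0
    for rad in(28.5,20.5):
        q=np.array([proj(C[n],[x+rad*np.cos(a)/1000,y+rad*np.sin(a)/1000,.125]) for a in th],np.float32)
        v=cv2.remap(G[n],q[:,:1].copy(),q[:,1:].copy(),1,borderValue=0).ravel(); t+=np.minimum(v,80).mean()
    return t
xs=np.arange(.605,.650,.0015);ys=np.arange(-.285,-.240,.0015)
tot=0
for n in C:
    Z=np.array([[sc(n,x,y) for y in ys] for x in xs]); i,j=np.unravel_index(Z.argmax(),Z.shape);print(n,xs[i],ys[j],Z.max().round(1),np.median(Z).round(1)); tot=tot+Z/Z.max()
i,j=np.unravel_index(tot.argmax(),tot.shape);print('all',xs[i],ys[j])
E
python3 jar.py
```

```text
time: 19.8
ee_pos: [0.6776, -0.2541, 0.2205]
eef_rot: [-0.087, 0.996, -0.0, -0.001]
ft_force: [0.2, 0.1, -0.2]
width: 0.0292
grip_force: 8.0
19.8 [ 0.67757718 -0.25410976  0.2205203 ]
0.81 [255.7, 113.5, 92.9, 94.2]
0.78 [419.5, 62.9, 139.6, 104.3]
[255.53294809 123.35060074]
wrist 0.6244999999999993 -0.26399999999999996 98.1 54.4
top 0.6499999999999984 -0.24149999999999994 42.4 16.8
side 0.6199999999999994 -0.25799999999999995 149.1 125.1
all 0.6499999999999984 -0.24149999999999994
```

```bash
python3 -c "
from go import *
rel([.634,-.2625,.19])"
```

```text
t 20.0 pos [ 0.6784 -0.2508  0.2214] F [-0.8  0.2 -1.6] w 0.0297 g 8.0
shift (tool after turn) [ 0.0458 -0.0037  0.0314]
```

```bash
python3 -m pendant '[[0.006,0,0,0],[0.012,-0.001,0,0],[0.014,-0.001,0,0],[0.01,-0.001,0.005,0],[0.004,-0.001,0.01,0],[0,0,0.01,0],[0,0,0.005,0],[0,0,0,0]]'
cat > avg.py <<'E'
from go import *
P=[];
for i in range(6): snap('wrist'); s=r.read_state(); P.append(np.r_[s['ee_pos'],s['ft_force']])
P=np.array(P);e=np.median(P[:,:3],0);A=R.from_quat(s['eef_rot']).as_matrix();off=np.load('off.npy')
print(s['time'],'ee',e.round(4),P[:,:3].std(0).round(4),'F',P[:,3:].mean(0).round(2),'w',s['width'])
o=e+A@off;print('origin est',o.round(4),'err tool',(A.T@(np.array([.625,-.2645,o[2]])-o)).round(4))
E
python3 avg.py; python3 tilt2.py
```

```text
time: 20.67
ee_pos: [0.6334, -0.2631, 0.189]
eef_rot: [-0.089, 0.996, 0.001, -0.001]
ft_force: [0.6, 0.5, -0.7]
width: 0.0292
grip_force: 8.0
20.9667 ee [ 0.6341 -0.2641  0.1914] [0.0001 0.0004 0.0006] F [ 0.14  0.05 -0.51] w 0.029209792823699503
origin est [ 0.6253 -0.2661  0.1403] err tool [-0.      0.0016 -0.    ]
20.9667 [ 0.63404577 -0.26440133  0.19164424] [0.02966296 0.39765461 0.24208482] 0.029209792823699503 8.000197048665996
side 0.75 [242.1, 112.9, 15.5, 21.8]
wrist 0.92 [255.7, 228.9, 92.6, 107.0]
cost 0.14165130791030042 tilt_h,tilt_l deg [-6.47052774 -0.04232925] slip mm 1.0260825558986784 dx dy mm [-0.33841896 -0.70300815]
origin [ 0.6256619  -0.26657538  0.1411233 ] axis [0.11047271 0.01926316 0.99369246] origin-TCP [-0.00838387 -0.00217405 -0.05052094]
```

```bash
python3 -m pendant '[[0,0.0016,0.004,0],[0,0,0.006,0],[0,0,0.006,0],[0,0,0.006,0],[0,0,0.004,0],[0,0,0.003,0],[0,0,0,0]]' - 5
python3 avg.py
```

```text
time: 21.75
ee_pos: [0.633, -0.2627, 0.1613]
eef_rot: [-0.088, 0.996, 0.0, -0.001]
ft_force: [-0.7, 0.3, -1.1]
width: 0.0293
grip_force: 5.0
22.05 ee [ 0.6335 -0.2629  0.1626] [0.0001 0.0001 0.0003] F [-0.    0.02 -0.52] w 0.029137747823107497
origin est [ 0.6251 -0.2651  0.1121] err tool [-0.      0.0006 -0.    ]
```

```bash
python3 -m pendant '[[0.001,0,0.003,0],[0.001,0,0.003,0],[0.0015,0,0.002,0],[0.0015,0,0.002,0],[0.0015,0,0.002,0],[0.001,0,0.002,0],[0,0,0,0]]' - 3
python3 avg.py; python3 tilt2.py; python3 jar.py | grep wrist
```

```text
time: 22.63
ee_pos: [0.6256, -0.2642, 0.1479]
eef_rot: [-0.088, 0.996, 0.0, -0.0]
ft_force: [-0.6, 0.5, -1.7]
width: 0.0292
grip_force: 3.0
22.9333 ee [ 0.6261 -0.2641  0.1484] [0.0001 0.     0.0001] F [ 0.23  0.21 -0.53] w 0.029629638819506515
origin est [ 0.6177 -0.2663  0.0979] err tool [-0.0075  0.0005  0.    ]
22.9333 [ 0.62610473 -0.26415929  0.14842576] [ 0.2725971   0.63328641 -0.019148  ] 0.029629638819506515 3.0000304500572383
side 0.77 [244.3, 122.5, 16.5, 11.8]
wrist 0.67 [256.9, 230.0, 91.3, 100.7]
cost 0.4199454177833978 tilt_h,tilt_l deg [0.4294008  2.81926633] slip mm -1.7356435733930504 dx dy mm [3.15022954 1.27847708]
origin [ 0.62403524 -0.26709205  0.1002565 ] axis [-0.01626124  0.04707988  0.99875876] origin-TCP [-0.00206949 -0.00293276 -0.04816926]
wrist 0.6214999999999994 -0.26699999999999996 77.4 52.0
```

```bash
python3 -m pendant '[[0,0,0.002,0],[0,0,0.002,0],[0,0,0.002,0],[0,0,0.0015,0],[0,0,0.001,0],[0,0,0,0],[0,0,0,0]]'
python3 avg.py
```

```text
time: 23.92
ee_pos: [0.626, -0.2642, 0.1398]
eef_rot: [-0.088, 0.996, 0.0, 0.0]
ft_force: [0.0, -0.5, -0.5]
width: 0.0292
grip_force: 3.0
24.2167 ee [ 0.626  -0.2641  0.1398] [0. 0. 0.] F [ 0.25  0.19 -1.31] w 0.029748467938015517
origin est [ 0.6239 -0.2671  0.0917] err tool [-0.0015  0.0024  0.    ]
```

```bash
python3 -m pendant '[[0,0,0.001,0],[0,0,0.001,0],[0,0,0.001,0],[0,0,0,0],[0,0,0,0]]'
python3 avg.py
```

```text
time: 24.63
ee_pos: [0.6259, -0.2643, 0.1369]
eef_rot: [-0.088, 0.996, -0.0, 0.0]
ft_force: [-2.1, -0.2, 2.7]
width: 0.0297
grip_force: 3.0
24.9333 ee [ 0.626  -0.2642  0.1369] [0. 0. 0.] F [-1.93 -0.06  3.77] w 0.029845538415360584
origin est [ 0.6239 -0.2672  0.0888] err tool [-0.0015  0.0024  0.    ]
```

Contact at the expected seating height, with about 4 N upward, so I'll release gently and check.

```bash
python3 -m pendant '[[0,0,0,0],[0,0,0,0],[0,0,0,0],[0,0,0,0],[0,0,0,0],[0,0,0,0]]' 0.55
python3 -m pendant '[[0,0,-0.01,0],[0,0,-0.02,0],[0,0,-0.03,0],[0,0,-0.03,0],[0,0,-0.03,0],[-0.03,0,-0.01,0],[-0.04,0,0,0],[0,0,0,0]]'
cat > chk.py <<'E'
from go import *
from scipy.optimize import minimize
s=r.read_state();print(s['time'],s['ee_pos'],s['ft_force'])
th=np.linspace(0,2*np.pi,50);RZ=((27,38),(27,54),(10.5,55),(10.5,60),(15,66),(15,88),(12,92))
D=[]
for n in('side','wrist','top'):
    c=snap(n); cv2.imwrite(f'pics/end_{n}.png',c['img'][:,:,::-1]); d=r.outline_of('stopper',n)
    for q in d[:2]: print(n,round(q['score'],2),q['bbox'])
    e=proj(c,[.624,-.265,.15])
    d=[q for q in d if np.hypot(*(np.array(q['bbox'][:2])-e))<35]
    if d: D.append((c,d[0]['mask']))
    for t in('jar','solvent_bottle','glue_bottle'):
        for q in r.outline_of(t,n)[:2]: print('  ',n,t,round(q['score'],2),np.round(q['bbox'],1))
def sil(c,x):
    n=np.array([x[3]/10,x[4]/10,1]);n/=np.linalg.norm(n);u=np.cross([0,1,0],n);u/=np.linalg.norm(u);w=np.cross(n,u);o=np.array([.624+x[0]/100,-.265+x[1]/100,.087+x[2]/100])
    im=np.zeros((384,512),np.uint8)
    for i in range(len(RZ)-1):
        q=np.array([proj(c,o+(z*n+a*(np.cos(t)*u+np.sin(t)*w))/1000) for a,z in RZ[i:i+2] for t in th])
        cv2.fillConvexPoly(im,(cv2.convexHull(q.astype(np.float32))*16).round().astype(np.int32),1,shift=4)
    return im>0
f=lambda x:sum(1-(sil(c,x)&m).sum()/(sil(c,x)|m).sum() for c,m in D)+.002*sum(x**2)
o=minimize(f,np.zeros(5),method='Nelder-Mead',options=dict(initial_simplex=np.vstack([np.zeros(5),np.eye(5)*.5]),maxiter=250))
print(len(D),'cost',o.fun,'origin',[.624+o.x[0]/100,-.265+o.x[1]/100,.087+o.x[2]/100],'tilt deg',np.degrees(o.x[3:]/10))
E
python3 chk.py
```

```text
time: 25.43
ee_pos: [0.626, -0.2641, 0.1367]
eef_rot: [-0.088, 0.996, 0.0, -0.0]
ft_force: [0.3, -1.2, -0.4]
width: 0.0474
grip_force: 0.0
time: 26.1
ee_pos: [0.7005, -0.2474, 0.2641]
eef_rot: [-0.091, 0.996, 0.001, -0.0]
ft_force: [1.5, 2.5, -3.6]
width: 0.0479
grip_force: 0.0
26.1 [ 0.70046352 -0.2474268   0.2640962 ] [ 1.53905986  2.46775222 -3.58713038]
side 0.64 [243.3, 119.6, 16.3, 22.0]
   side jar 0.86 [262.9 172.9  32.8  49.1]
   side jar 0.84 [243.6 151.1  31.5  41.9]
   side solvent_bottle 0.95 [298.8 147.8  27.4  57.5]
   side glue_bottle 0.85 [179.2 241.2  24.7  61. ]
wrist 0.8 [256.6, 93.5, 57.9, 66.3]
   wrist jar 0.65 [400.9  47.5 121.5  94.9]
   wrist jar 0.62 [256.6  93.2  81.2  87.3]
   top jar 0.26 [202.6 204.2  94.8  50.4]
   top glue_bottle 0.9 [207.7 152.3  25.   29.4]
2 cost 0.25149749293293167 origin [np.float64(0.6221642010581656), np.float64(-0.2670295176537452), np.float64(0.08333757854356635)] tilt deg [1.65820892 1.79736024]
```

The stopper is seated: the fitted origin is about 0.083 m high against 0.087 nominal, with about 2° of apparent tilt, which is within noise. The jar and both bottles are unmoved, so I'm handing in.

```bash
python3 -m pendant '[[0,0,0,0],[0,0,0,0],[0,0,0,0],[0,0,0,0]]' && python3 -c "
from bench import r
print(r.close_job())"
```

```text
time: 27.18
ee_pos: [0.6949, -0.2518, 0.2668]
eef_rot: [-0.088, 0.996, 0.0, -0.0]
ft_force: [-0.6, -0.5, 0.0]
width: 0.0483
grip_force: 0.0
the job is handed in; nothing more can be done
None
```

The job is handed in at 27.2 s, with no verdict shown: pawl lifted, jaw slid back about 44 mm, pawl dropped onto the rack, and the stopper set in the neck of the clear jar, measuring upright and fully home within camera error (about 2° tilt); the jar still stands and both bottles look unmoved.

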